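# Start a UV exposure on the instrument cabinet

## Task

The instruments already lie on the rack of the white UV cabinet. Push its half-open lid fully down, and stroke the knurled dial at the front left round with a fingertip, click by click, until it has clicked in with its pointer at the third bar (from the small ring, which means off, the bars grow longer clockwise; the third is the last but one); only when the lid is shut and the dial is set, press the round start key at the front right fully down and let it go. Touch and push only: do not grip the dial, do not raise the lid any further, and leave the bottles, the cup and the nippers round the cabinet where they are.

Things in the scene. Friction and masses are not known exactly. Their poses are not given: they have to be found in the camera images.
- uv_cabinet: White bench-top UV cabinet, 220 (x) x 260 mm (y), fixed, turned up to 13 degrees. Origin: centre of its underside; x to its back, y to its left seen from the front, z up. Front control deck: x -110 to -40 mm, top z = 85 mm; dial left, start key right. Behind it the chamber with instruments, rim z = 106 mm, and the lid. Positions below called 'cabinet frame' are in this frame, mm.
- dial (a joint): Dial angle, rad, growing clockwise seen from above (its front then moves to +y of the cabinet). Clicks: ring (off) 0, first bar 0.524, second 1.047 (pointer straight back), third 1.571, fourth and longest 2.094; stops 0.1 beyond both ends. A sprung ball holds it in each click; about 2 N along the rim carry it on, past half way it snaps to the next by itself. Starts at ring, first or second bar.
- dial_front (a point): Fixed: foremost point of the dial's rim, where a fingertip can drag it; cabinet frame (-124, 72, 76.5). The rim faces the cabinet's -x here, stands 14 mm out of a slot in the front face and can be touched from z = 64 to 88 mm. One click is 15.7 mm of rim travel. The knurl is grippy (friction about 1): press with 4 to 8 N and drag along y.
- dial_centre (a point): Fixed: on the dial's axis (vertical) at its top; cabinet frame (-94, 72, 89). The dial is a black knurled drum, 60 mm in diameter, let into the deck so that it stands only 4 mm above it; a white pointer line on top runs from the centre to the rim. The ring and the four raised bars lie on the deck behind it, 30 degrees apart, 34 to 50 mm from the axis.
- lid (a joint): Opening angle of the lid, rad: 0 fully down, starts at 0.5 to 0.85. White, 24 mm thick, 260 mm wide, hinged along the cabinet's back (hinge line at cabinet frame x = 107, z = 107); free edge 149 mm from it, in front. Shut, its top is at z = 131 mm. The hinge is stiff: it stays at any angle, and a push of a few newtons on its top, half way along or nearer the free edge, takes it down.
- lid_edge (a point): Point on the lid: the middle of its free edge, at the upper (outer) face; moves with the lid.
- start_key (a joint): Travel of the start key in m: 0 is up, 0.004 fully pressed. Grey round key of 26 mm diameter with a triangle on it, in a low collar; it springs back by itself; fully down takes about 5 N.
- key_top (a point): Centre of the upper face of the start key (cabinet frame x = -78, y = -78, z = 91 mm when up); press it straight down.
- oil_bottle: Small brown dropper bottle, 33 mm wide, 102 mm tall, loose, standing beside the cabinet's left side; origin: centre of its underside.
- polish: Small nail polish bottle, 31 mm wide, 79 mm tall, loose, standing beside the cabinet's left side farther back; origin: centre of its underside.
- white_cup: Small white porcelain cup, 42 mm wide, 32 mm tall, loose, standing beside the cabinet's right side; origin: centre of its underside.
- nippers: Steel nippers, 42 x 121 x 11 mm, loose, lying on the worktop in front of the cabinet; origin: centre of their underside.

How it is judged:
By the outcome, as a careful person would: the job done as asked, in the order asked, and still so for the second after the job is handed in, with the robot touching nothing.
It also fails if it takes over 54 s, if anything falls off the work surface, if the arm or the gripper's body presses on something with over 40 N, if the wrist force passes 120 N, or if a joint passes its speed limit or range.

## Robot

A 7-joint arm with a two-finger parallel gripper is mounted at the origin on a cart in front of the work surface, level with it; the furniture and walls round the work are solid. World frame = base frame: x ahead of the robot, y to its left, z up, the work surface at z = 0. Lengths are in m, angles in rad, forces in N, time in s.
With the tool pointing down it reaches from about 0.375 to 0.925 m from the base axis. Payload 3.1 kg.
Tool frame: the origin (TCP) lies between the finger pads; the fingertips stand 17 mm ahead of it and the grasp point (between the pads) lies 2 mm behind it; z points along the fingers, y is the direction in which the jaws open and shut (so a half turn about z gives the same grasp; the last joint's range is limited). The gripper opens to 85 mm and grips with 20 to 120 N. Pads are 22 mm wide; open, the fingers measure 114 mm over their backs; the gripper's body (76 mm by 85 mm) begins 54 mm behind the grasp point. The pads swing forward as they close: fully open they stand 13 mm farther back than shut.
Start: joints at [-1.217, 0.383, 0.044, 1.598, -0.018, 1.161, -0.05], TCP at [0.284, 0.585, 0.248] pointing down, gripper open.
Joint ranges: [-2.61, 2.61], [-0.41, 2.15], [-1.48, 1.57], [0, 2.5], [-1.57, 4.71], [0.05, 1.97], [-2.85, 2.85]. Speed limits (rad/s): [2.79, 2.79, 3.14, 3.14, 3.14, 3.14, 3.14].

## Interface

Orientations are given as [roll, pitch, yaw] about the fixed x, y, z axes, in that order (R = Rz(yaw) Ry(pitch) Rx(roll)).
In Python, from bench import bot gives the robot as it stands. The module is installed in compiled form; this text tells all that it offers.
- The arm moves only by the tool step_arm, never from a script. Its argument "moves" is one flat list of numbers, 7 for each row, row after row: the finger opening in cm, from 0 to 8.54, then the shift along the tool's x, y, z in cm, then the turn, a rotation vector about the tool's x, y, z in degrees. A call has 1 to 8 rows; each row shifts and turns the commanded pose from where the row before left it, along the tool's axes as they then stand; what a row does not reach is not made up. A row lasts 1/8 s, in which the tool goes at most 62.5 mm and 10.7 degrees, less where a joint would pass 70% of its speed; a pose out of reach is approached as far as the arm can. A call is refused whole if a number of a shift passes 6.25 or a number of a turn 10.7, either way. A call with a gripper value outside its range is refused whole. The fingers move at their own pace and stop on an object; the grip force is fixed at half the most. Time passes only in rows, so rows that do not move let the fingers close. It gives the time, the measured TCP pose, the force and the opening at its end, in the units of the state.
- bot.sense(): the state, without advancing time (a new reading comes with each control period).
- bot.grab_frame(name): name is "scene" or "top" or "wrist"; returns a dict with "pixels" (384x512x3 uint8, red, green, blue), "vertical_fov" (degrees; the focal length in pixels is half the picture's height over the tangent of half this angle, whatever the lens; pixels are square), "cx", "cy" (the principal point, pixels), "position" and "orientation" of the camera in the world; the wrist camera has in their place "tool_from_camera" (4x4, takes a point from camera to tool coordinates, whose origin is the TCP and whose axes are the flange's). Camera axes: x right, y down, z forward; pixel columns grow to the right and rows downward; lengths in m; the calibration is good to about 2 mm. A picture is of the moment at which its call begins: read the wrist's pose just before it. There is no depth.
- bot.sign_off(): hands the job in, once; it reports no verdict.
Trained networks look in the newest picture that a camera, given by its name, has taken for a name from the list of things; names that differ only in an ending like _2 or _b are one class to them, and where a whole thing is asked for, a point or a joint stands for the part that bears it (a point fixed in the world has none). Each returns a list of dicts, best first, with "p" (0 to 1); they miss things now and then, are a little off and sometimes report something else, mostly with a low value. They report only what shows in the picture. A call takes as long as a camera call.
- bot.silhouettes(query, camera): "pixels" (384x512 bool, what is visible of it) and "centre" ([column, row] in pixels, amid what is visible of it).
The state is a dict: "time_s": time; "joint_positions": joint angles; "dq": joint speeds; "tau": joint torques, N m; "tcp_pos": TCP position; "tcp_rot": TCP orientation; "ft_force": force on the tool from outside, world axes, zero at the start; "moment": the same for the moment, N m; "finger_gap": opening from 0.0 (shut) to 1.0 (fully open).
Only numpy, scipy, OpenCV 4.12 (cv2) and the standard library are available. Lean on these libraries where they do the work, as an engineer would, in place of code of your own. Each camera call takes 0.05 s, during which the arm holds its last target.

## Working session

There is one attempt and no reset: what is moved stays moved. The work goes in short steps, Python scripts to look and compute and a tool call to move; the robot and the scene stay as the last step left them, time stands still between calls to the robot, and variables do not carry over. Pictures are saved under pics/ and viewed, and the job is handed in when it is done.

Besides the shell and the picture viewer there is one more tool, called after "Emit:" as name(argument=value, ...) on one line, values as JSON. step_arm: Moves the arm, as the interface text tells. Its arguments: {"type":"object","properties":{"moves":{"type":"array","items":{"type":"number"}}},"required":["moves"]}

```bash
mkdir -p pics; cat > h.py <<'E'
import numpy as np, cv2
from bench import bot
from scipy.spatial.transform import Rotation as R
def save(n,fn):
    f=bot.grab_frame(n); cv2.imwrite('pics/'+fn,cv2.cvtColor(f['pixels'],cv2.COLOR_RGB2BGR)); return f
E
python3 - <<'E'
from h import *
print(bot.sense())
for n in ['scene','top','wrist']:
    f=save(n,n+'0.png'); print({k:v for k,v in f.items() if k!='pixels'})
    if n!='wrist':
        for q in ['uv_cabinet','dial','lid','start_key','oil_bottle','polish','white_cup','nippers']:
            print(q,[(round(s['p'],2),np.round(s['centre']),int(s['pixels'].sum())) for s in bot.silhouettes(q,n)][:2])
E
```

```text
{'time_s': 0.0, 'joint_positions': array([-1.21677545,  0.38385252,  0.04381781,  1.59959661, -0.01788194,
        1.16117735, -0.04988286]), 'dq': array([-0.00016809, -0.00129493,  0.00250746, -0.00037847, -0.00110039,
       -0.00052989,  0.00136558]), 'tau': array([-3.00770298e-04, -4.33451772e+01,  1.02462396e+00, -2.49514568e+01,
        1.06057408e-02,  1.14140479e-02,  1.13827778e-05]), 'tcp_pos': array([0.28339775, 0.58396284, 0.24686504]), 'tcp_rot': array([-3.13895538e+00,  1.53144748e-04,  2.68989070e+00]), 'ft_force': array([ 0.07925671, -0.72885796,  0.04849336]), 'moment': array([ 0.03516401, -0.00739854,  0.00530328]), 'finger_gap': 0.9964974289886674}
{'vertical_fov': 57.14550335970974, 'cx': 257.9229950254673, 'cy': 192.3569886897807, 'position': array([0.01515691, 0.53993256, 0.56583261]), 'orientation': array([-2.12714292,  0.0082544 , -2.30249293])}
uv_cabinet [(0.95, array([216., 206.]), 11529), (0.57, array([267., 196.]), 65)]
dial [(0.94, array([231., 228.]), 530)]
lid [(0.64, array([200., 161.]), 2412)]
start_key [(0.57, array([266., 195.]), 55)]
oil_bottle [(
[... 539 characters left out ...]
), 102), (0.56, array([316., 175.]), 284)]
oil_bottle [(0.66, array([158., 191.]), 244)]
polish [(0.55, array([314., 175.]), 266), (0.5, array([159., 154.]), 171)]
white_cup [(0.78, array([316., 176.]), 268)]
nippers [(0.86, array([268., 264.]), 479)]
{'vertical_fov': 65.20241793428379, 'cx': 255.8624037490485, 'cy': 193.11684722292992, 'tool_from_camera': array([[-1.34273058e-04, -9.52008401e-01, -3.06071864e-01,
         7.74918995e-02],
       [ 9.99999910e-01, -2.51137664e-04,  3.42442846e-04,
         7.99297123e-04],
       [-4.02874640e-04, -3.06071790e-01,  9.52008349e-01,
        -1.26099432e-01],
       [ 0.00000000e+00,  0.00000000e+00,  0.00000000e+00,
         1.00000000e+00]])}
```

View pics/scene0.png

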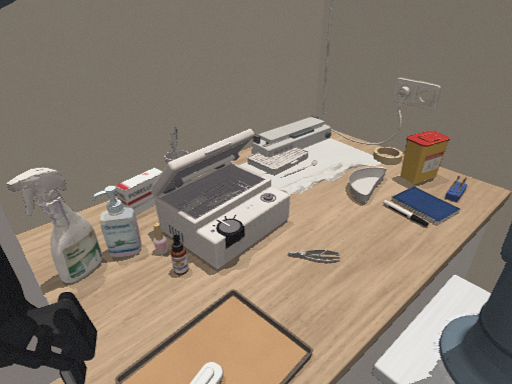

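View pics/top0.png

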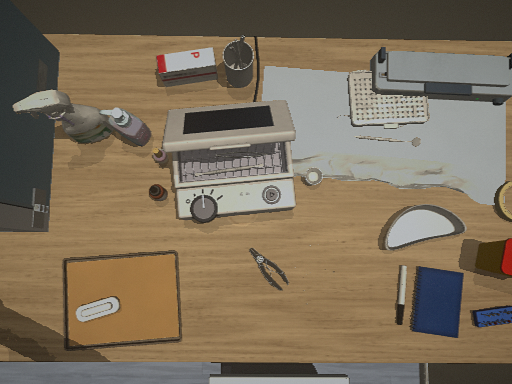

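```bash
python3 - <<'E'
import cv2
a=cv2.imread('pics/top0.png');cv2.imwrite('pics/top0z.png',cv2.resize(a[80:290,130:340],None,fx=2.8,fy=2.8,interpolation=cv2.INTER_CUBIC))
a=cv2.imread('pics/scene0.png');cv2.imwrite('pics/scene0z.png',cv2.resize(a[120:290,130:350],None,fx=3.5,fy=3.5,interpolation=cv2.INTER_CUBIC))
E
```

```text
(no output)
```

View pics/top0z.png

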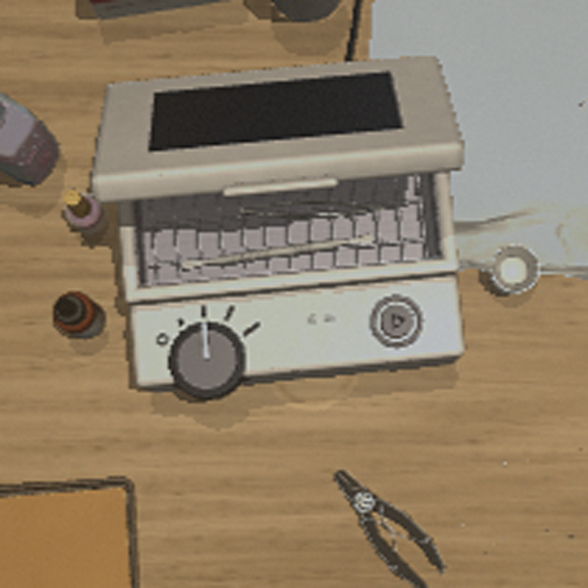

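View pics/scene0z.png

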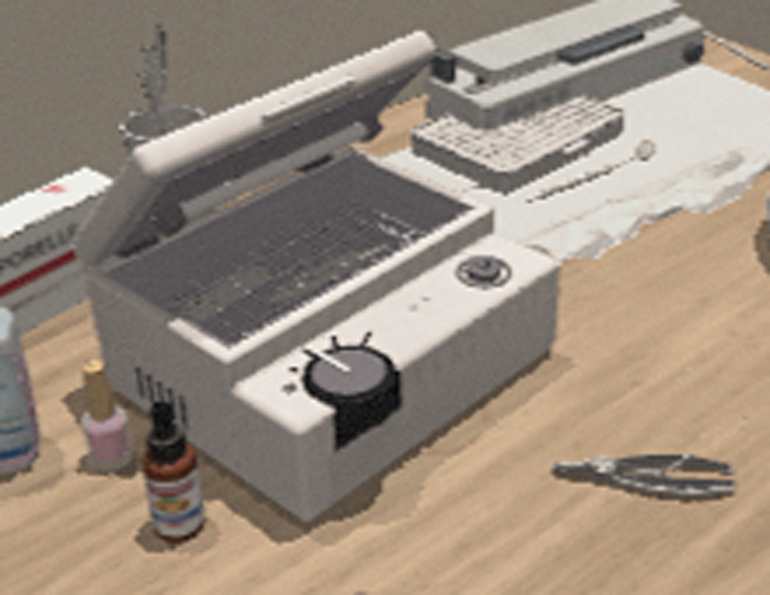

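```bash
cat > loc.py <<'E'
from h import *
from scipy.optimize import least_squares
def proj(f,P,pos=None,rot=None):
    Rm=R.from_euler('xyz',f['orientation']).as_matrix(); p=(P-f['position'])@Rm
    fl=192/np.tan(np.radians(f['vertical_fov']/2)); return p[:,:2]/p[:,2:]*fl+[f['cx'],f['cy']]
E
python3 - <<'E'
from loc import *
ft=bot.grab_frame('top');fs=bot.grab_frame('scene')
C=np.array([[-78,-78,91],[-94,72,89],[-110,130,85],[-110,-130,85]])/1e3
t=np.array([[396,321],[208,357],[140,387],[462,355]])/2.8+[130,80]
s=np.array([[484,271],[349,372],[303,433],[558,265]])/3.5+[130,120]
def w(p):
    c,sn=np.cos(p[2]),np.sin(p[2]); return C@np.array([[c,sn,0],[-sn,c,0],[0,0,1]])+[p[0],p[1],0]
fun=lambda p,m=3:np.r_[(proj(ft,w(p))-t).ravel()*(m&1),(proj(fs,w(p))-s).ravel()*(m>>1)]
for m in (1,2,3):
    r=least_squares(fun,[0.6,0.1,0],args=(m,));print(r.x,np.degrees(r.x[2]));print(np.round(r.fun.reshape(-1,2),1).tolist())
print(w(r.x))
E
```

```text
[0.62545307 0.10607186 0.10545514] 6.0421345358359435
[[0.5, -0.4], [-0.3, 0.6], [-1.9, -0.2], [1.8, -0.0], [0.0, -0.0], [0.0, -0.0], [0.0, -0.0], [0.0, -0.0]]
[0.62369498 0.11295024 0.11749546] 6.731994176672862
[[-0.0, -0.0], [-0.0, 0.0], [-0.0, 0.0], [-0.0, -0.0], [-0.3, -1.2], [0.2, 0.8], [-0.9, 0.9], [1.2, -1.5]]
[0.62549501 0.10843225 0.10969484] 6.285051293928401
[[-0.5, -0.6], [-1.2, 0.7], [-2.8, 0.0], [0.9, -0.3], [0.5, -2.0], [0.9, -0.3], [-0.3, -0.5], [2.0, -2.1]]
[[ 0.55650287  0.02236202  0.091     ]
 [ 0.52417779  0.16970885  0.089     ]
 [ 0.50192441  0.22560865  0.085     ]
 [ 0.53038791 -0.03282863  0.085     ]]
```

```bash
cat >> loc.py <<'E'
CX,CY,YAW=0.6255,0.1075,0.108
def c2w(P):
    P=np.atleast_2d(P)/1e3; c,s=np.cos(YAW),np.sin(YAW)
    return P@np.array([[c,s,0],[-s,c,0],[0,0,1]])+[CX,CY,0]
def w2c(P):
    c,s=np.cos(YAW),np.sin(YAW); return (np.atleast_2d(P)-[CX,CY,0])@np.array([[c,-s,0],[s,c,0],[0,0,1]])*1e3
def lidp(th,d,y,h=24): return [107-d*np.cos(th)+h*np.sin(th),y,107+d*np.sin(th)+h*np.cos(th)]
E
python3 - <<'E'
from loc import *
for n in ['top','scene']:
    f=bot.grab_frame(n); im=cv2.cvtColor(f['pixels'],cv2.COLOR_RGB2BGR); k=3
    o=(130,80) if n=='top' else (130,120)
    im=cv2.resize(im[o[1]:o[1]+200,o[0]:o[0]+220],None,fx=k,fy=k,interpolation=cv2.INTER_CUBIC)
    for th,c in ((.55,(0,0,255)),(.65,(0,255,0)),(.75,(255,0,0)),(.85,(0,255,255))):
        p=proj(f,c2w([lidp(th,149,130),lidp(th,149,-130)])); q=((p-o)*k).astype(int)
        cv2.line(im,tuple(map(int,q[0])),tuple(map(int,q[1])),c,1)
    q=((proj(f,c2w([[-94,72,89],[-78,-78,91],[-110,130,85],[-110,-130,85],[-124,72,76.5],[-40,130,85],[-40,-130,85]]))-o)*k).astype(int)
    for a in q: cv2.circle(im,tuple(map(int,a)),2,(255,0,255),-1)
    cv2.imwrite(f'pics/ov_{n}.png',im)
E
```

```text
(no output)
```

View pics/ov_top.png

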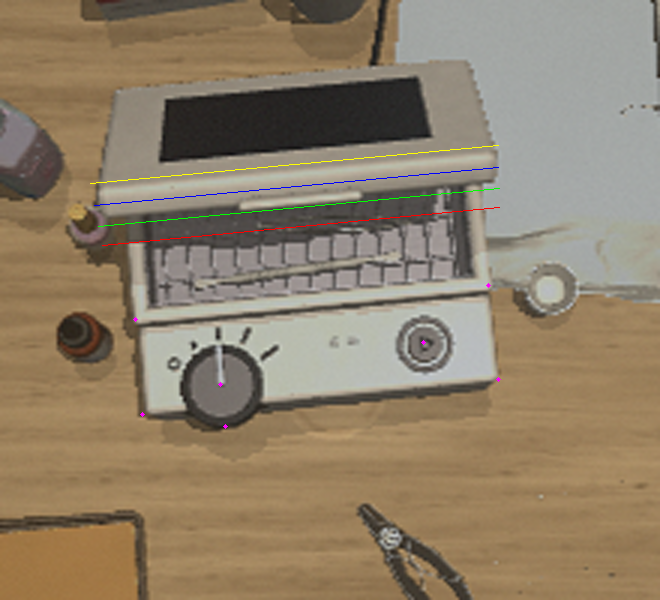

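View pics/ov_scene.png

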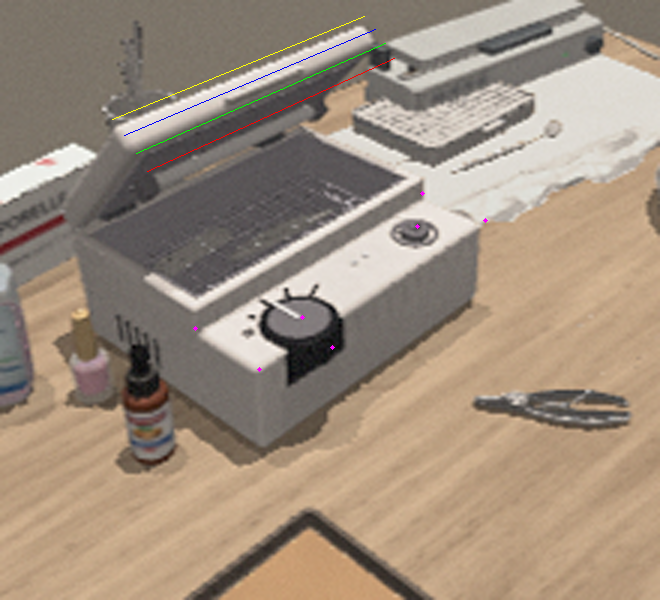

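Emit:
step_arm(moves=[0,0,0,-4,0,0,-10.7,0,0,0,-4,0,0,-10.7,0,0,0,-4,0,0,-10.7,0,0,0,0,0,0,0])

```text
time_s: 1.65
tcp_pos: [0.2848, 0.5868, 0.3736]
tcp_rot: [3.133, 0.005, -3.034]
ft_force: [0.9, -0.4, 0.0]
finger_gap: 0.15
```

```bash
cat >> loc.py <<'E'
def to(P,verbose=True):
    s=bot.sense(); Rt=R.from_euler('xyz',s['tcp_rot']); d=Rt.inv().apply(c2w(P)[0]-s['tcp_pos'])
    Rd=R.from_euler('xyz',[np.pi,0,np.pi+YAW])
    print('tcp cab',np.round(w2c(s['tcp_pos'])[0],1),'shift cm',np.round(d*100,2),'rot deg',np.round(np.degrees((Rt.inv()*Rd).as_rotvec()),2),'F',np.round(s['ft_force'],1),'gap',round(s['finger_gap'],2),'t',s['time_s'])
E
python3 -c "
from loc import *
to([50,0,300])"
```

```text
tcp cab [-287.1  513.2  373.6] shift cm [-33.68 -51.38   7.07] rot deg [ 0.49  0.26 -0.  ] F [ 0.9 -0.4  0. ] gap 0.15 t 1.65
```

Emit:
step_arm(moves=[0,-3,-4.7,0,0.5,0.25,0,0,-3,-4.7,0,0,0,0,0,-3,-4.7,0,0,0,0,0,-3,-4.7,0,0,0,0,0,-3,-4.7,0,0,0,0,0,-3,-4.7,0,0,0,0,0,-3,-4.7,0,0,0,0,0,-3,-4.7,0,0,0,0])

```text
time_s: 2.65
tcp_pos: [0.5634, 0.2353, 0.3688]
tcp_rot: [-3.132, -0.006, -3.035]
ft_force: [1.1, 0.1, 0.0]
finger_gap: 0.006
```

Emit:
step_arm(moves=[0,-3,-4.7,0,0,0,0,0,-3,-4.7,0,0,0,0,0,-3,-4.4,2,0,0,0,0,0,0,2,0,0,0,0,0,0,0,0,0,0,0,0,0,0,0,0,0])

```text
time_s: 3.4
tcp_pos: [0.6666, 0.1117, 0.3309]
tcp_rot: [-3.134, -0.005, -3.03]
ft_force: [-0.5, 0.4, 1.1]
finger_gap: 0.0
```

```bash
python3 -c "
from loc import *
to([50,0,245])
save('wrist','w1.png')
save('scene','s1.png')
"
```

```text
tcp cab [ 4.140e+01 -2.000e-01  3.309e+02] shift cm [-0.91  0.08  8.59] rot deg [-0.43 -0.28  0.2 ] F [-0.5  0.4  1.1] gap 0.0 t 3.4
```

View pics/w1.png

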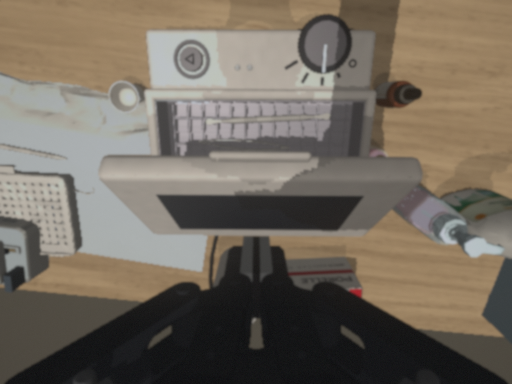

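View pics/s1.png

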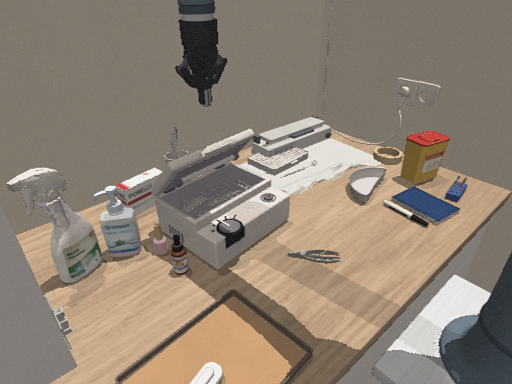

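```bash
cat >> loc.py <<'E'
def wproj(f,s,P):
    Rt=R.from_euler('xyz',s['tcp_rot']); pt=Rt.inv().apply(P-s['tcp_pos'])
    T=np.linalg.inv(f['tool_from_camera']); pc=pt@T[:3,:3].T+T[:3,3]
    fl=192/np.tan(np.radians(f['vertical_fov']/2)); return pc[:,:2]/pc[:,2:]*fl+[f['cx'],f['cy']]
E
python3 - <<'E'
from loc import *
s=bot.sense();f=bot.grab_frame('wrist')
for q in ['start_key','dial']:
    print(q,[(x['p'],x['centre'],np.argwhere(x['pixels']).min(0),np.argwhere(x['pixels']).max(0)) for x in bot.silhouettes(q,'wrist')][:2])
print(wproj(f,s,c2w([[-78,-78,91],[-94,72,89],[-94,72,85],[-110,130,85],[-110,-130,85]])))
im=cv2.cvtColor(f['pixels'],cv2.COLOR_RGB2BGR)
cv2.imwrite('pics/w1z.png',cv2.resize(im[0:110,140:380],None,fx=3.3,fy=3.3,interpolation=cv2.INTER_CUBIC))
E
```

```text
start_key [(0.74, [193.5, 58.1], array([ 46, 180]), array([ 70, 202])), (0.18, [376.7, 149.6], array([145, 368]), array([155, 386]))]
dial [(0.56, [323.8, 42.7], array([ 13, 297]), array([ 72, 351]))]
[[188.70321167  57.02272286]
 [322.93200277  41.92750648]
 [322.20116464  42.55426658]
 [375.68871128  26.7087266 ]
 [141.3436595   26.21029253]]
```

View pics/w1z.png

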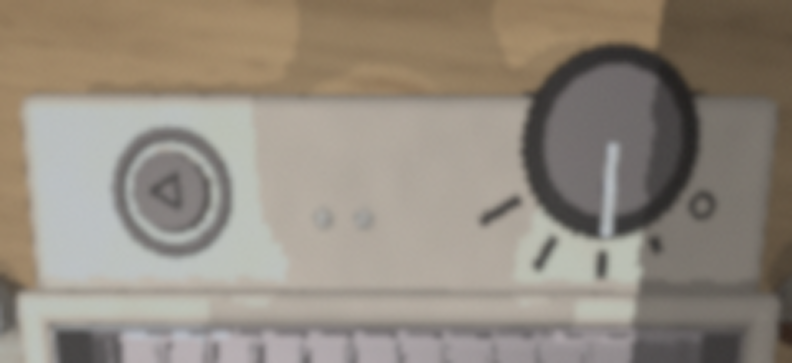

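Emit:
step_arm(moves=[0,-0.9,0,5,-0.4,-0.3,0,0,0,0,3,0,0,0,0,0,0,0,0,0,0])

```text
time_s: 4.03
tcp_pos: [0.6739, 0.1099, 0.2478]
tcp_rot: [-3.139, -0.006, -3.033]
ft_force: [0.1, 0.2, 0.5]
finger_gap: 0.0
```

```bash
sed -i 's/0.1075,0.108/0.110,0.108/' loc.py; python3 -c "
from loc import *
to([50,0,220])"
```

```text
tcp cab [ 48.1  -5.4 247.8] shift cm [-0.2   0.54  2.78] rot deg [-0.13 -0.33  0.06] F [0.1 0.2 0.5] gap 0.0 t 4.025
```

Emit:
step_arm(moves=[0,0,0,1,0,0,0,0,0,0,1,0,0,0,0,0,0,1,0,0,0])

```text
time_s: 4.4
tcp_pos: [0.6772, 0.1098, 0.222]
tcp_rot: [-3.14, 0.004, -3.033]
ft_force: [-0.2, 0.2, 2.7]
finger_gap: 0.002
```

Emit:
step_arm(moves=[0,1,0,1,0,0,0,0,1,0,1,0,0,0])

```text
time_s: 4.65
tcp_pos: [0.656, 0.1075, 0.201]
tcp_rot: [-3.14, 0.002, -3.033]
ft_force: [1.8, -0.4, 1.1]
finger_gap: -0.001
```

```bash
python3 -c "
from loc import *
to([17,0,193])
save('scene','s2.png')
"
```

```text
tcp cab [ 30.   -5.7 201. ] shift cm [1.3  0.58 0.79] rot deg [-0.08  0.11  0.03] F [ 1.8 -0.4  1.1] gap -0.0 t 4.65
```

View pics/s2.png

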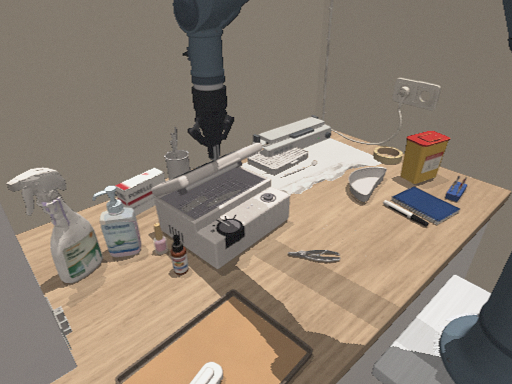

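Emit:
step_arm(moves=[0,0.8,0.3,1,0,0,0,0,0.8,0.3,1,0,0,0,0,0.6,0,1,0,0,0])

```text
time_s: 5.08
tcp_pos: [0.6332, 0.1115, 0.1701]
tcp_rot: [-3.14, 0.001, -3.032]
ft_force: [2.1, -1.2, 0.2]
finger_gap: 0.002
```

Emit:
step_arm(moves=[0,0.4,0,1,0,0,0,0,0.4,0,0.7,0,0,0])

```text
time_s: 5.32
tcp_pos: [0.6253, 0.1105, 0.1529]
tcp_rot: [-3.14, 0.0, -3.033]
ft_force: [0.7, 0.9, 0.7]
finger_gap: 0.003
```

```bash
python3 -c "
from loc import *
to([-2,0,148])
save('scene','s3.png')
"
```

```text
tcp cab [-1.000e-01  5.000e-01  1.529e+02] shift cm [ 0.19 -0.05  0.49] rot deg [-0.08  0.    0.05] F [0.7 0.9 0.7] gap 0.0 t 5.325
```

View pics/s3.png

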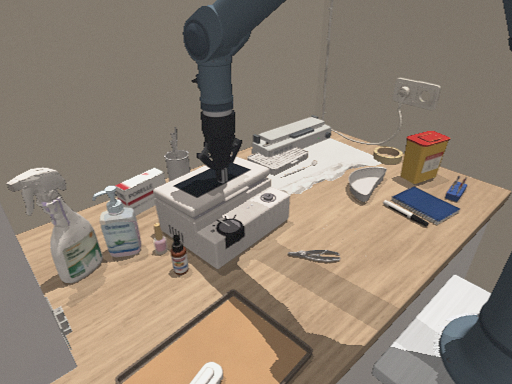

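Emit:
step_arm(moves=[0,0.2,0,0.3,0,0,0,0,0,0,0.2,0,0,0,0,0,0,0,0,0,0])

```text
time_s: 5.75
tcp_pos: [0.6237, 0.1098, 0.1487]
tcp_rot: [-3.14, 0.0, -3.033]
ft_force: [0.6, -0.2, -0.2]
finger_gap: -0.0
```

Emit:
step_arm(moves=[0,0,0,0.2,0,0,0,0,0,0,0,0,0,0])

```text
time_s: 6.0
tcp_pos: [0.624, 0.1097, 0.1482]
tcp_rot: [-3.14, 0.001, -3.033]
ft_force: [-3.0, 1.1, 5.3]
finger_gap: 0.001
```

Emit:
step_arm(moves=[0,0,0,0.2,0,0,0,0,0,0,0,0,0,0])

```text
time_s: 6.25
tcp_pos: [0.624, 0.1097, 0.1481]
tcp_rot: [-3.141, 0.0, -3.033]
ft_force: [-5.4, -0.9, 13.3]
finger_gap: -0.001
```

Emit:
step_arm(moves=[0,0,0,0.2,0,0,0,0,0,0,0,0,0,0])

```text
time_s: 6.5
tcp_pos: [0.6241, 0.1097, 0.148]
tcp_rot: [-3.141, 0.0, -3.034]
ft_force: [-9.0, -1.5, 20.7]
finger_gap: 0.0
```

Emit:
step_arm(moves=[0,0,0,-3,0,0,0,0,0,0,-3,0,0,0,0,4,1.5,0,0,0,0,0,4,1.5,0,0,0,0,0,4,1.5,0,0,0,0,0,4,1.5,0,0,0,0,0,0,0,0,0,0,0])

```text
time_s: 7.38
tcp_pos: [0.4549, 0.1531, 0.202]
tcp_rot: [-3.14, -0.002, -3.029]
ft_force: [0.2, 0.2, -0.3]
finger_gap: -0.0
```

```bash
python3 - <<'E'
from loc import *
to([-160,63,89])
s=bot.sense();f=save('wrist','w2.png')
print(wproj(f,s,c2w([[-78,-78,91],[-94,72,89],[-124,72,76]])))
save('scene','s4.png')
print([(x['p'],x['centre'],np.argwhere(x['pixels']).min(0),np.argwhere(x['pixels']).max(0)) for x in bot.silhouettes('dial','wrist')][:2])
E
```

```text
tcp cab [-164.9   61.2  202. ] shift cm [-0.51  0.19 11.3 ] rot deg [-0.07 -0.11  0.25] F [ 0.2  0.2 -0.3] gap -0.0 t 7.375
[[103.8050142  283.69288757]
 [267.23155379 267.96199433]
 [267.25316529 231.71928328]]
[(0.71, [284.8, 244.0], array([228, 248]), array([280, 299]))]
```

View pics/w2.png

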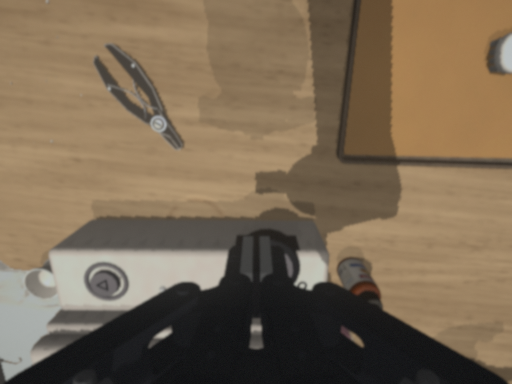

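View pics/s4.png

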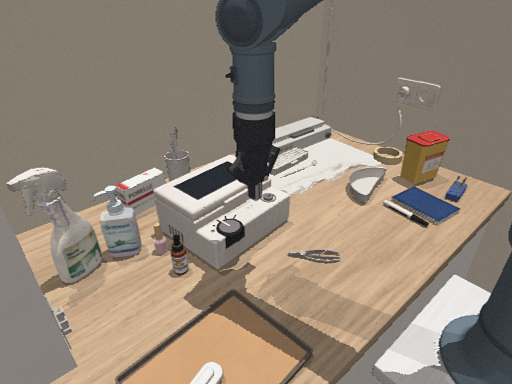

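Emit:
step_arm(moves=[0,0,0,4,0,0,0,0,0,0,4,0,0,0,0,0,0,3.3,0,0,0.3,0,-1,0,0,0,0,0,0,-0.8,0,0,0,0,0,0,0,0,0,0,0])

```text
invalid input
```

```bash
python3 - <<'E'
from loc import *
to([-135,63,89])
E
```

```text
tcp cab [-160.4   59.6  203.2] shift cm [-2.51  0.36 11.43] rot deg [-0.09  0.16 -0.02] F [ 0.5 -0.6  0.3] gap -0.0 t 7.525
```

Emit:
step_arm(moves=[0,0,0,4,0,0,0,0,0,0,4,0,0,0,0,0,0.4,3.4,0,0,0,0,-1,0,0,0,0,0,0,-0.8,0,0,0,0,0])

```text
time_s: 8.15
tcp_pos: [0.4789, 0.1579, 0.0899]
tcp_rot: [-3.14, 0.004, -3.034]
ft_force: [-0.3, 0.3, 0.1]
finger_gap: -0.0
```

```bash
python3 - <<'E'
from loc import *
to([-135,63,89])
E
```

```text
tcp cab [-140.6   63.5   89.9] shift cm [-0.56 -0.05  0.09] rot deg [-0.09  0.23 -0.04] F [-0.3  0.3  0.1] gap -0.0 t 8.15
```

Emit:
step_arm(moves=[0,0,0,0,0,0,0])

```text
time_s: 8.28
tcp_pos: [0.4792, 0.1584, 0.0907]
tcp_rot: [-3.141, 0.006, -3.034]
ft_force: [0.3, -0.0, 0.3]
finger_gap: 0.003
```

Emit:
step_arm(moves=[0,-0.3,0,0,0,0,0,0,0,0,0,0,0,0])

```text
time_s: 8.52
tcp_pos: [0.4795, 0.1585, 0.0895]
tcp_rot: [-3.14, 0.002, -3.033]
ft_force: [-0.2, 0.2, 0.2]
finger_gap: -0.002
```

```bash
python3 - <<'E'
from loc import *
to([-135,63,89])
E
```

```text
tcp cab [-140.    64.    89.5] shift cm [-0.5  -0.1   0.05] rot deg [-0.07  0.13  0.02] F [-0.2  0.2  0.2] gap -0.0 t 8.525
```

Emit:
step_arm(moves=[0,-0.2,0,0,0,0,0,0,0,0,0,0,0,0])

```text
time_s: 8.78
tcp_pos: [0.4809, 0.1586, 0.0888]
tcp_rot: [-3.14, 0.001, -3.033]
ft_force: [0.0, -0.9, 0.1]
finger_gap: 0.0
```

Emit:
step_arm(moves=[0,-0.2,0,0,0,0,0,0,0,0,0,0,0,0])

```text
time_s: 9.02
tcp_pos: [0.483, 0.1588, 0.0887]
tcp_rot: [-3.14, 0.001, -3.033]
ft_force: [0.2, 0.4, -0.7]
finger_gap: -0.002
```

```bash
python3 - <<'E'
from loc import *
to([-135,63,89])
E
```

```text
tcp cab [-136.4   63.8   88.7] shift cm [-0.14 -0.08 -0.03] rot deg [-0.1   0.06  0.03] F [ 0.2  0.4 -0.7] gap -0.0 t 9.025
```

Emit:
step_arm(moves=[0,-0.2,0,0,0,0,0,0,0,0,0,0,0,0])

```text
time_s: 9.28
tcp_pos: [0.4839, 0.1588, 0.0885]
tcp_rot: [-3.14, -0.002, -3.033]
ft_force: [-4.0, -0.3, 2.0]
finger_gap: -0.002
```

Emit:
step_arm(moves=[0,-0.15,0,0,0,0,0,0,0,0,0,0,0,0])

```text
time_s: 9.52
tcp_pos: [0.484, 0.1588, 0.0884]
tcp_rot: [-3.139, -0.005, -3.033]
ft_force: [-5.7, -1.2, 5.8]
finger_gap: 0.005
```

Emit:
step_arm(moves=[0,0,0.2,0,0,0,0,0,0,0.2,0,0,0,0,0,0,0.2,0,0,0,0])

```text
time_s: 9.9
tcp_pos: [0.4835, 0.1618, 0.0877]
tcp_rot: [-3.136, -0.005, -3.035]
ft_force: [-3.5, -5.1, 0.4]
finger_gap: -0.001
```

Emit:
step_arm(moves=[0,0,0.2,0,0,0,0,0,0,0.2,0,0,0,0])

```text
time_s: 10.15
tcp_pos: [0.483, 0.1659, 0.0872]
tcp_rot: [-3.136, -0.005, -3.035]
ft_force: [-2.8, -4.1, -0.1]
finger_gap: -0.002
```

```bash
python3 - <<'E'
from loc import *
to([-135,63,89])
f=save('top','t1.png')
cv2.imwrite('pics/t1z.png',cv2.resize(cv2.imread('pics/t1.png')[160:240,160:310],None,fx=5,fy=5,interpolation=cv2.INTER_CUBIC))
f=save('scene','s5.png')
cv2.imwrite('pics/s5z.png',cv2.resize(cv2.imread('pics/s5.png')[170:270,160:310],None,fx=5,fy=5,interpolation=cv2.INTER_CUBIC))
E
```

```text
tcp cab [-135.6   70.9   87.2] shift cm [-0.06 -0.79 -0.17] rot deg [-0.33 -0.28 -0.07] F [-2.8 -4.1 -0.1] gap -0.0 t 10.15
```

View pics/s5z.png

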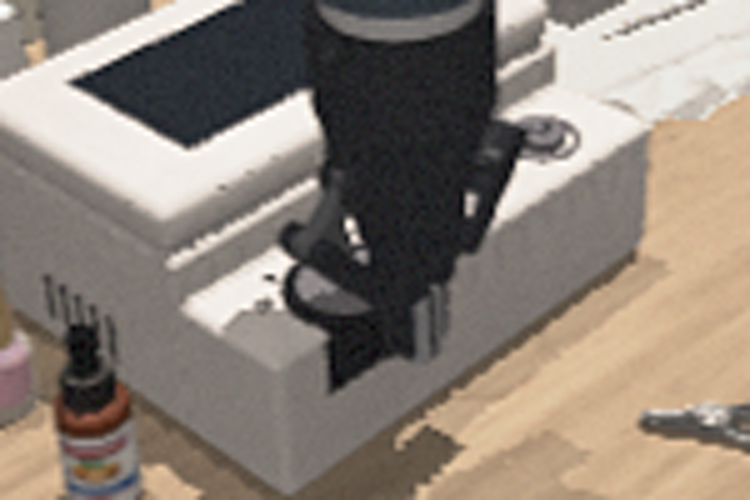

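View pics/t1z.png

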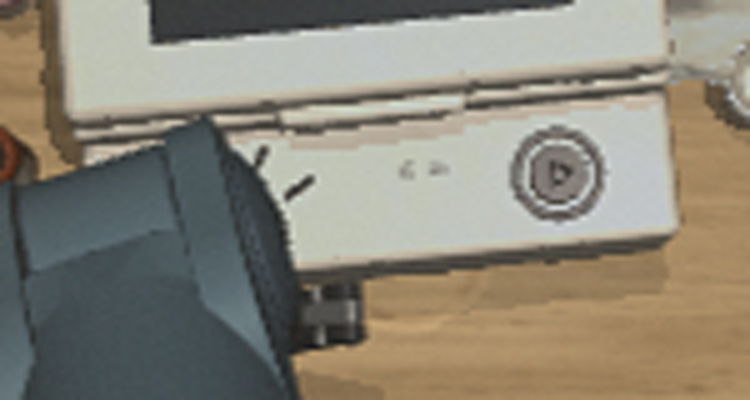

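Emit:
step_arm(moves=[0,-0.1,0.2,0,0,0,0,0,0,0.2,0,0,0,0])

```text
time_s: 10.5
tcp_pos: [0.4825, 0.1715, 0.0872]
tcp_rot: [-3.138, -0.007, -3.034]
ft_force: [-5.2, -0.8, 0.8]
finger_gap: 0.001
```

Emit:
step_arm(moves=[0,0,0.2,0,0,0,0,0,0,0.1,0,0,0,0,0,0,0,0,0,0,0])

```text
time_s: 10.88
tcp_pos: [0.4823, 0.1768, 0.0873]
tcp_rot: [-3.14, -0.005, -3.032]
ft_force: [-5.3, 0.8, -0.5]
finger_gap: -0.001
```

```bash
python3 - <<'E'
from loc import *
to([-135,79,89])
E
```

```text
tcp cab [-135.1   81.9   87.3] shift cm [-0.01 -0.29 -0.17] rot deg [-0.08 -0.3   0.09] F [-5.3  0.8 -0.5] gap -0.0 t 10.875
```

Emit:
step_arm(moves=[0,1,0,0,0,0,0,0,2,0,0,0,0,0,0,0,0,-4,0,0,0,0,0,-3,-6,0,0,0,0,3,-4,-3,0,0,0,0,0,-4,0,0,0,0,0,0,-2,0,0,0,0,0,0,0,0,0,0,0])

```text
time_s: 11.88
tcp_pos: [0.4404, 0.0409, 0.2155]
tcp_rot: [-3.14, 0.004, -3.038]
ft_force: [-0.6, 0.7, -0.2]
finger_gap: -0.002
```

```bash
python3 - <<'E'
from loc import *
to([-78,-78,128])
f=save('top','t2.png')
cv2.imwrite('pics/t2z.png',cv2.resize(cv2.imread('pics/t2.png')[160:240,160:310],None,fx=5,fy=5,interpolation=cv2.INTER_CUBIC))
f=save('scene','s6.png')
cv2.imwrite('pics/s6z.png',cv2.resize(cv2.imread('pics/s6.png')[150:270,140:310],None,fx=4.5,fy=4.5,interpolation=cv2.INTER_CUBIC))
save('wrist','w3.png')
E
```

```text
tcp cab [-191.4  -48.7  215.5] shift cm [-11.32  -2.87   8.8 ] rot deg [-0.07  0.24 -0.23] F [-0.6  0.7 -0.2] gap -0.0 t 11.875
```

View pics/s6z.png

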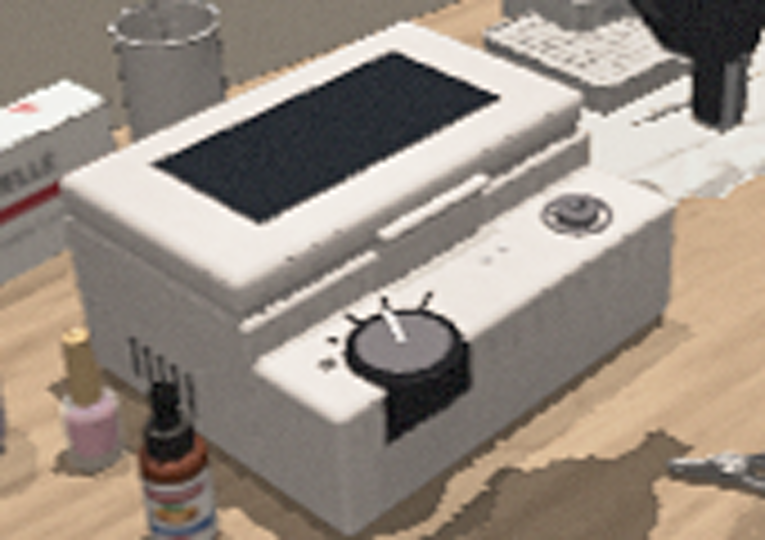

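View pics/t2z.png

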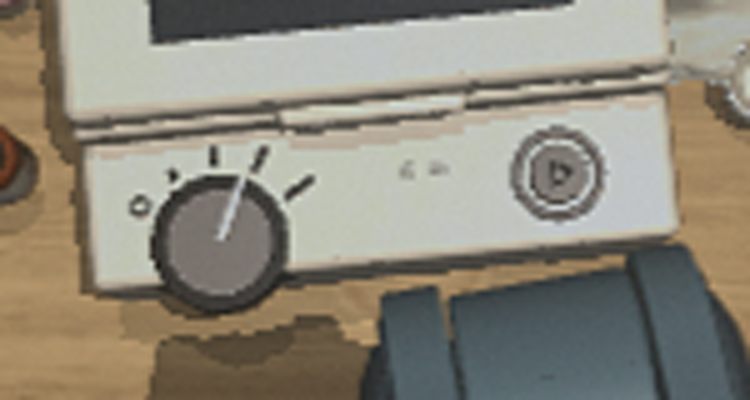

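View pics/w3.png

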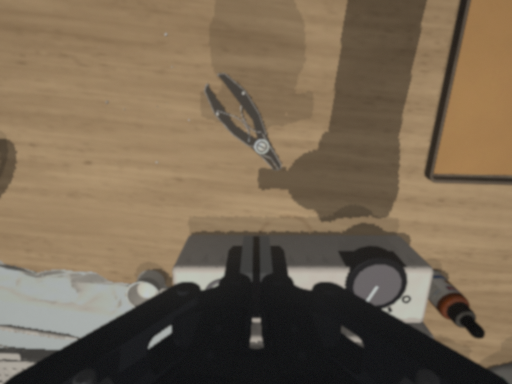

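```bash
python3 - <<'E'
from loc import *
f=bot.grab_frame('top'); k=10; o=(188,185)
im=cv2.resize(cv2.cvtColor(f['pixels'],cv2.COLOR_RGB2BGR)[185:230,188:240],None,fx=k,fy=k,interpolation=cv2.INTER_CUBIC)
g=cv2.imread('pics/top0.png'); g=cv2.resize(g[185:230,188:240],None,fx=k,fy=k,interpolation=cv2.INTER_CUBIC)
for img in (im,g):
  for a,c in ((0,(0,0,255)),(30,(0,255,0)),(60,(255,0,0)),(-30,(255,255,0))):
    a=np.radians(a)
    P=c2w([[-94+r*np.cos(a),72-r*np.sin(a),z] for r,z in ((0,89),(28,89),(34,85),(50,85))])
    q=((proj(f,P)-o+.5)*k)
    q=q.astype(int)
    cv2.line(img,tuple(map(int,q[0])),tuple(map(int,q[1])),c,1);cv2.line(img,tuple(map(int,q[2])),tuple(map(int,q[3])),c,1)
cv2.imwrite('pics/dial.png',cv2.resize(np.hstack([g,im]),(800,346)))
E
```

```text
(no output)
```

View pics/dial.png

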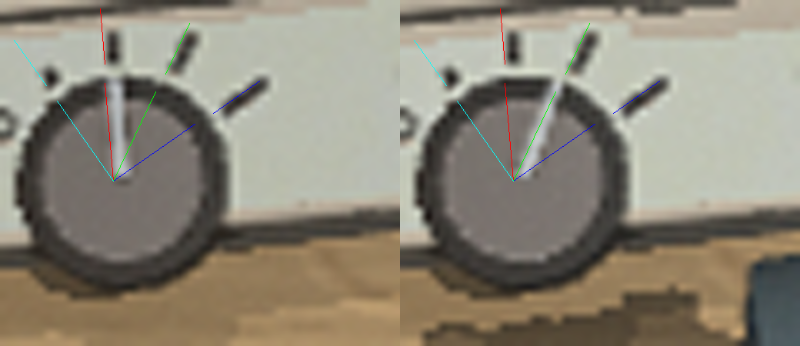

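Emit:
step_arm(moves=[0,-4.4,1.6,-0.8,0,0,0,0,-4.4,1.6,-0.8,0,0,0,0,-4.3,1.7,-0.9,0,0,0,0,0,0,0,0,0,0,0,0,0,0,0,0,0])

```text
time_s: 12.7
tcp_pos: [0.5636, 0.1063, 0.2389]
tcp_rot: [-3.139, -0.001, -3.031]
ft_force: [0.8, 0.4, 0.1]
finger_gap: -0.001
```

```bash
cat > dial.py <<'E'
from loc import *
to([-78,-78,128])
s=bot.sense();f=bot.grab_frame('wrist');im=cv2.cvtColor(f['pixels'],cv2.COLOR_RGB2BGR)
c=wproj(f,s,c2w([[-94,72,89]]))[0]; print(c)
o=np.clip((c-[60,45]).astype(int),0,None); k=6
z=cv2.resize(im[o[1]:o[1]+100,o[0]:o[0]+130],None,fx=k,fy=k,interpolation=cv2.INTER_CUBIC)
for r,zz in ((30,89),):
  P=c2w([[-94+r*np.cos(a),72-r*np.sin(a),zz] for a in np.linspace(0,6.28,40)])
  cv2.polylines(z,[((wproj(f,s,P)-o+.5)*k).astype(np.int32)],True,(0,0,255))
for a in (-60,-30,0,30,60):
  a=np.radians(a); q=((wproj(f,s,c2w([[-94+r*np.cos(a),72-r*np.sin(a),h] for r,h in ((0,89),(28,89),(34,85),(50,85))]))-o+.5)*k).astype(int).tolist()
  cv2.line(z,q[0],q[1],(0,255,0));cv2.line(z,q[2],q[3],(0,255,0))
import sys
cv2.imwrite('pics/'+sys.argv[1],z); cv2.imwrite('pics/full_'+sys.argv[1],im)
E
python3 dial.py d1.png
```

```text
tcp cab [-61.9   3.  238.9] shift cm [ 1.61 -8.07 11.11] rot deg [-0.14 -0.07  0.13] F [0.8 0.4 0.1] gap -0.0 t 12.7
[330.99876409 148.38365356]
```

View pics/d1.png

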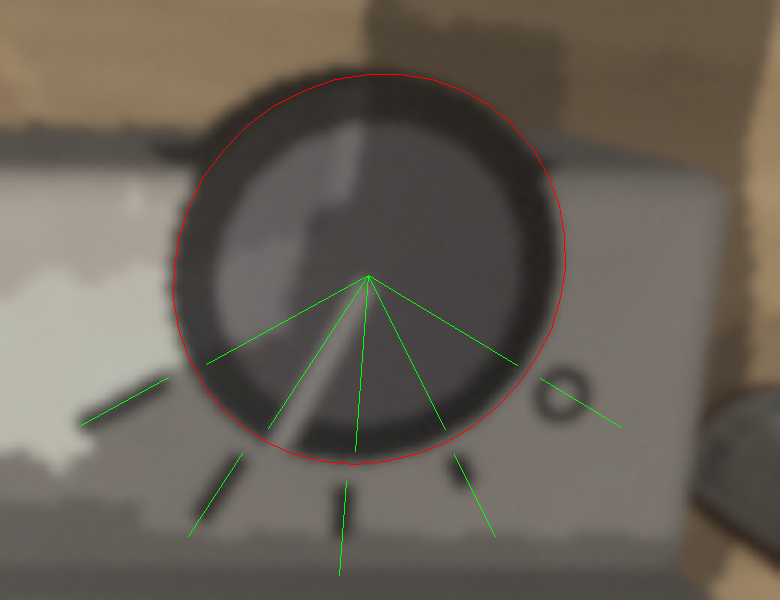

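Emit:
step_arm(moves=[0,3.5,2.1,0,0,0,0,0,3.5,2.1,0,0,0,0,0,3.3,2.1,1,0,0,0,0,0,0,5,0,0,0,0,0,0,5,0,0,0,0,0,0,4,0,0,0,0,-2,0,0,0,0,0,0,0,0,0,0,0,0])

```text
time_s: 13.75
tcp_pos: [0.4755, 0.1583, 0.0895]
tcp_rot: [-3.139, 0.001, -3.034]
ft_force: [0.6, -0.6, 1.3]
finger_gap: -0.006
```

```bash
python3 - <<'E'
from loc import *
to([-137,66,88])
E
```

```text
tcp cab [-144.    64.2   89.5] shift cm [-0.7   0.19  0.15] rot deg [-0.12  0.07 -0.05] F [ 0.6 -0.6  1.3] gap -0.01 t 13.75
```

Emit:
step_arm(moves=[0,-0.5,0.2,0,0,0,0,0,0,0,0,0,0,0,0,-0.2,0,0,0,0,0,0,-0.2,0,0,0,0,0,0,0,0,0,0,0,0])

```text
time_s: 14.38
tcp_pos: [0.4834, 0.1619, 0.0896]
tcp_rot: [-3.14, -0.001, -3.033]
ft_force: [-2.3, 0.4, 2.3]
finger_gap: 0.006
```

Emit:
step_arm(moves=[0,-0.2,0,0,0,0,0,0,0,0,0,0,0,0])

```text
time_s: 14.62
tcp_pos: [0.4835, 0.162, 0.0894]
tcp_rot: [-3.139, -0.005, -3.033]
ft_force: [-6.6, -0.3, 6.4]
finger_gap: 0.004
```

```bash
python3 - <<'E'
from loc import *
to([-137,66,88])
E
```

```text
tcp cab [-135.6   67.    89.4] shift cm [ 0.14 -0.1   0.14] rot deg [-0.12 -0.29  0.05] F [-6.6 -0.3  6.4] gap 0.0 t 14.625
```

Emit:
step_arm(moves=[0,0,0.2,0,0,0,0,0,0,0,0,0,0,0])

```text
time_s: 14.88
tcp_pos: [0.4832, 0.1645, 0.0893]
tcp_rot: [-3.14, -0.005, -3.032]
ft_force: [-6.4, 1.1, 6.1]
finger_gap: 0.002
```

Emit:
step_arm(moves=[0,0,0.1,0,0,0,0,0,0,0,0,0,0,0])

```text
time_s: 15.12
tcp_pos: [0.4832, 0.1649, 0.0893]
tcp_rot: [-3.139, -0.005, -3.033]
ft_force: [-6.1, -0.9, 5.4]
finger_gap: 0.001
```

Emit:
step_arm(moves=[0,0,0.1,0,0,0,0,0,0,0,0,0,0,0])

```text
time_s: 15.38
tcp_pos: [0.4832, 0.1651, 0.0893]
tcp_rot: [-3.138, -0.005, -3.033]
ft_force: [-6.1, -1.7, 7.2]
finger_gap: 0.001
```

Emit:
step_arm(moves=[0,1,0,0,0,0,0,0,2,0,0,0,0,0,0,0,0,-5,0,0,0,0,0,0,-5,0,0,0,0,-3.5,-2.2,-4,0,0,0,0,-3.5,-2.2,-1,0,0,0,0,-3.4,-2.1,0,0,0,0,0,0,0,0,0,0,0])

```text
time_s: 16.38
tcp_pos: [0.5688, 0.107, 0.2402]
tcp_rot: [-3.138, 0.004, -3.038]
ft_force: [-0.3, 0.1, 0.6]
finger_gap: 0.002
```

```bash
python3 dial.py d2.png
```

```text
tcp cab [-56.7   3.1 240.2] shift cm [ 2.14 -8.08 11.24] rot deg [-0.21  0.25 -0.25] F [-0.3  0.1  0.6] gap 0.0 t 16.375
[331.06164001 141.14503404]
```

View pics/d2.png

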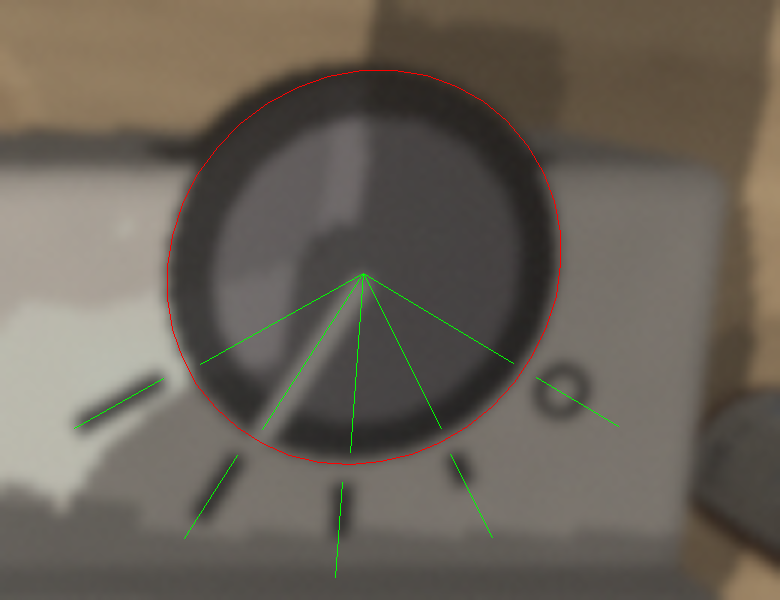

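Emit:
step_arm(moves=[0,0.7,-2.8,0,0,0,0,0,0.7,-2.7,3,0,0,0,0,0.7,-2.6,3,0,0,0,0,0,0,4,0,0,0,0,0,0,0,0,0,0,0,0,0,0,0,0,0])

```text
time_s: 17.18
tcp_pos: [0.5543, 0.0282, 0.1409]
tcp_rot: [-3.141, 0.002, -3.031]
ft_force: [0.0, -0.8, 0.2]
finger_gap: -0.0
```

```bash
python3 - <<'E'
from loc import *
to([-78,-78,108])
save('scene','s7.png')
cv2.imwrite('pics/s7z.png',cv2.resize(cv2.imread('pics/s7.png')[130:260,160:330],None,fx=4.5,fy=4.5,interpolation=cv2.INTER_CUBIC))
E
```

```text
tcp cab [-79.6 -73.7 140.9] shift cm [-0.15 -0.43  3.29] rot deg [-0.06  0.12  0.14] F [ 0.  -0.8  0.2] gap -0.0 t 17.175
```

View pics/s7z.png

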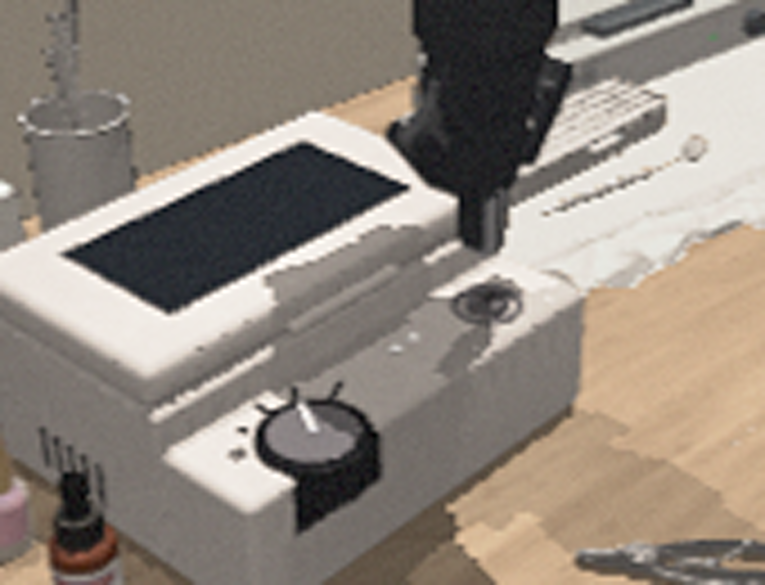

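Emit:
step_arm(moves=[0,-0.15,-0.4,1.5,0,0,0,0,0,0,1,0,0,0,0,0,0,0.4,0,0,0,0,0,0,0,0,0,0])

```text
time_s: 17.73
tcp_pos: [0.5555, 0.0229, 0.1103]
tcp_rot: [-3.14, -0.0, -3.033]
ft_force: [0.3, -0.2, 0.0]
finger_gap: 0.004
```

```bash
python3 - <<'E'
from loc import *
to([-78,-78,108])
E
```

```text
tcp cab [-79.  -79.1 110.3] shift cm [-0.1   0.11  0.23] rot deg [-0.11 -0.02  0.03] F [ 0.3 -0.2  0. ] gap 0.0 t 17.725
```

Emit:
step_arm(moves=[0,0,0,0.2,0,0,0,0,0,0,0.2,0,0,0,0,0,0,0,0,0,0])

```text
time_s: 18.1
tcp_pos: [0.5564, 0.023, 0.1074]
tcp_rot: [-3.14, 0.002, -3.033]
ft_force: [-0.8, -0.1, 2.2]
finger_gap: -0.003
```

Emit:
step_arm(moves=[0,0,0,0.2,0,0,0,0,0,0,0,0,0,0])

```text
time_s: 18.35
tcp_pos: [0.5563, 0.023, 0.1053]
tcp_rot: [-3.14, 0.002, -3.033]
ft_force: [-1.6, 0.3, 3.8]
finger_gap: -0.001
```

Emit:
step_arm(moves=[0,0,0,0.2,0,0,0,0,0,0,0,0,0,0])

```text
time_s: 18.6
tcp_pos: [0.5564, 0.023, 0.1041]
tcp_rot: [-3.14, 0.001, -3.033]
ft_force: [-2.9, -0.0, 11.0]
finger_gap: -0.003
```

Emit:
step_arm(moves=[0,0,0,0.2,0,0,0,0,0,0,0,0,0,0,0,0,0,0,0,0,0])

```text
time_s: 18.98
tcp_pos: [0.5564, 0.0229, 0.1039]
tcp_rot: [-3.141, 0.001, -3.033]
ft_force: [-6.9, 0.2, 20.2]
finger_gap: -0.001
```

Emit:
step_arm(moves=[0,0,0,-1,0,0,0,0,0,0,-3,0,0,0,0,0,0,-5,0,0,0,0,0,0,-5,0,0,0,0,3,-4,0,0,0,0,0,3,-4,0,0,0,0,0,3,-4,0,0,0,0,0,0,0,0,0,0,0])

```text
time_s: 19.98
tcp_pos: [0.4764, -0.1105, 0.2403]
tcp_rot: [-3.14, -0.001, -3.042]
ft_force: [0.7, 0.5, 1.4]
finger_gap: -0.003
```

```bash
python3 - <<'E'
from loc import *
to([-78,-78,108])
save('scene','s8.png');save('top','t3.png')
a=cv2.resize(cv2.imread('pics/s8.png')[140:270,140:310],(520,400),interpolation=cv2.INTER_CUBIC)
cv2.imwrite('pics/s8z.png',a)
cv2.imwrite('pics/t3z.png',cv2.resize(cv2.imread('pics/t3.png')[80:290,130:340],None,fx=2.8,fy=2.8,interpolation=cv2.INTER_CUBIC))
E
```

```text
tcp cab [-172.  -203.1  240.3] shift cm [-9.31 12.61 13.2 ] rot deg [-0.11 -0.06 -0.47] F [0.7 0.5 1.4] gap -0.0 t 19.975
```

View pics/s8z.png

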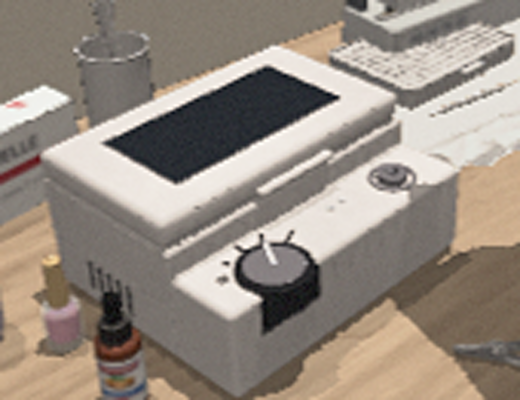

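View pics/t3z.png

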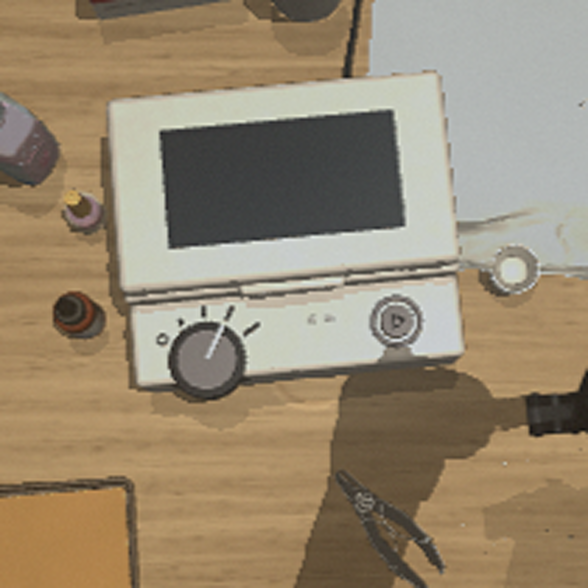

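The lid is shut, the dial pointer lines up with the third bar, and the key is back up. The bottles, cup and nippers sit at the same pixels as at the start. I'm handing in the job now.

```bash
python3 -c "
from bench import bot
print(bot.sign_off())"
```

```text
the job is handed in; nothing more can be done
None
```

I shut the lid, set the dial to the third bar, then pressed and released the start key. I handed the job in at about 20 s of the 54 s allowed; sign-off gives no verdict.

- **Lid:** I pushed it down with the closed fingertips. It stopped at z = 131 mm, its shut height, and held there with about 20 N downward on it.
- **Dial:** It started at the second bar and needed one click. The first stroke left the pointer about 8° short of the third bar, so I stroked it again until the click resisted. A wrist close-up then put it within about 1–3° of the third bar. That is roughly the limit of what I can measure, so I cannot rule out that it sits slightly off the exact click.
- **Start key:** I pressed it last. It travelled about 4 mm, to the stop, with up to 20 N on it, and I then let go. In the last pictures it looks up again.
- **Surroundings:** The last pictures show the bottles, cup and nippers where they were at the start. The arm is clear of everything. The highest force I read at the end of a move was about 23 N.

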